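Put the ornaments back on their felt pads

ROBOT

A 7-joint arm with a two-finger parallel gripper is mounted at the origin on the work surface. World frame = base frame: x ahead of the robot, y to its left, z up, the work surface at z = 0. Lengths are in m, angles in degrees, forces in N, time in s.
With the tool pointing down it reaches from about 0.425 to 0.95 m from the base axis. Payload 4.7 kg.
Tool frame: the origin (TCP) lies between the finger pads; the fingertips stand ctrl.finger_overhang ahead of it and the grasp point (between the pads) lies 11 mm behind it (ctrl.finger_overhang is the distance from the TCP to the fingertips, in m); z points along the fingers, y is the line along which they close (so a half turn about z gives the same grasp; the last joint's range is limited). The gripper opens to 87 mm and grips with 3 to 60 N. Pads are 19 mm wide; open, the fingers measure 117 mm over their backs; the gripper's body (75 mm by 190 mm) begins 51 mm behind the grasp point.
Start: joints at [71.454, 26.849, -2.785, 87.806, 1.381, 65.374, -4.715], TCP at [0.196, -0.646, 0.231] pointing down, gripper open.
Joint ranges: [-148.3, 148.3], [-19.14, 114.17], [-79.39, 73.82], [5.75, 140.21], [-59.74, 239.74], [12.07, 113.84], [-152.46, 152.46]. Speed limits (degrees/s): [147.25, 147.25, 180, 180, 180, 180, 180].

INTERFACE

Orientations are given as a 3x3 rotation matrix whose columns are the frame's x, y, z axes.
In Python, from workcell import status, vision, ctrl gives the robot as it stands. The module is installed in compiled form; this text tells all that it offers.
- The arm moves only by the tool move_arm, never from a script. Its argument "motion" is a list of rows, each a list of 3 entries, a list of its own where there are three numbers: the opening, from -1 (shut) to 1 (fully open), then the shift along the tool's x, y, z in units of 0.5 m (1.0 is 0.5 m), then the turn, a rotation vector about the tool's x, y, z in units of 30 degrees (1.0 is 30 degrees). A call has 1 to 12 rows; each row shifts and turns the commanded pose from where the row before left it, along the tool's axes as they then stand; what a row does not reach is not made up. A row lasts 1/10 s, in which the tool goes at most 50 mm and 8.59 degrees, less where a joint would pass 70% of its speed; a pose out of reach is approached as far as the arm can. A call with a number of a shift or a turn outside -1 to 1 is refused whole. A call with a gripper value outside its range is refused whole. The fingers move at their own pace and stop on an object; "newtons" is the grip in N (left out, the last holds). Time passes only in rows, so rows that do not move let the fingers close. It gives the time, the measured TCP pose, the force, the opening and the grip force at its end, in the units of the state.
- status.get_obs(): the state, without advancing time (a new reading comes with each control period).
- vision.snapshot(name): name is "side" or "top" or "wrist"; returns a dict with "color" (420x560x3 uint8, red, green, blue), "mtx" (3x3 intrinsics, pixels), "R" (3x3) and "t" (3): a world point X has camera coordinates R X + t. Camera axes: x right, y down, z forward; pixel columns grow to the right and rows downward; lengths in m; the calibration is good to about 2 mm. A picture is of the moment at which its call begins. There is no depth.
- ctrl.hand_in(): hands the job in; it is judged then, once.
The state is a dict: "clock": time; "joint_pos": joint angles; "joint_velocities": joint speeds; "joint_efforts": joint torques, N m; "eef_pos": TCP position; "orientation": TCP orientation; "ft_force": force on the tool from outside, world axes, zero at the start; "moment": the same for the moment, N m; "width": opening from 0.0 (shut) to 1.0 (fully open); "finger_force": force on a finger pad.
Only numpy, scipy, OpenCV 4.12 (cv2) and the standard library are available. Lean on these libraries where they do the work, as an engineer would, in place of code of your own. Each camera call takes 0.05 s, during which the arm holds its last target. There are 200 camera calls.

TASK

The console table has been dusted: put the four ornaments (candlestick, vase, framed picture, moss topiary) back, each upright on the felt pad that matches its foot in shape and its own colour (blue candle, cream-white vase, gold frame, green moss), with its whole foot on the felt so that nothing overhangs the pad. Set each down gently without letting it drop, knock nothing over, and leave the tealight cup and the matchbox where they are.

Things in the scene. Friction and masses are not known exactly. Their poses are not given: they have to be found in the camera images.
- candlestick: Pewter candlestick with a slate-blue candle fixed in it. Round foot 60 mm across, 10 mm high; holder up to 36 mm across to z = 42; candle 22 mm across from z = 42 to its top at z = 125 (grip it there). Origin: centre of its underside, z up. Weighs about 0.25 kg. Belongs on the round blue pad; its yaw does not matter.
- vase: White ceramic bud vase with a blue band. Square foot 56 x 56 mm, 12 mm high, sides along its x and y; belly 52 mm across at z = 35 to 50; round straight neck 30 mm across from z = 75 to its top at z = 118 (grip it there, from any side). Origin: centre of its underside, z up. About 0.3 kg. Belongs on the square cream pad.
- picture: Small gilt-framed picture standing upright on a gilt oblong foot. Foot 40 mm along x, 84 mm along y, 12 mm high; frame panel 14 mm thick along x, 92 mm wide along y, from z = 12 to its top at z = 122 (grip it across its thickness, along x, near the top). The picture side faces -x. Origin: centre of its underside, z up. About 0.25 kg. Belongs on the oblong gold pad, either way round.
- topiary: Green moss ball on a stem in a terracotta foot. Hexagonal foot 56 mm across flats, 65 mm across corners, 14 mm high; above it a 40 mm round collar to z = 26; stem 12 mm across; ball 48 mm across, centre at z = 92, top at z = 116 (grip the ball at its centre, from any side). Origin: centre of its underside, z up. About 0.25 kg. Belongs on the hexagonal green pad; its yaw does not matter.
- pad_round: Round slate-blue pad, 80 mm across. Felt pad fixed to the table, 3 mm thick, lying flat; never moves. Origin: centre of its underside (on the table top, z = 0).
- pad_square: Square cream pad, 76 x 76 mm, sides along its x and y. Felt pad fixed to the table, 3 mm thick, lying flat; never moves. Origin: centre of its underside (on the table top, z = 0).
- pad_oblong: Oblong gold pad, 60 mm along x, 104 mm along y. Felt pad fixed to the table, 3 mm thick, lying flat; never moves. Origin: centre of its underside (on the table top, z = 0).
- pad_hex: Hexagonal green pad, 76 mm across flats. Felt pad fixed to the table, 3 mm thick, lying flat; never moves. Origin: centre of its underside (on the table top, z = 0).
- tealight: Bystander: loose amber glass tealight cup, 50 mm across, 38 mm high, standing among the ornaments. Origin: centre of its underside. Leave it where it is. (Also among the ornaments stands a fixed grey pebble, 52 mm across and 24 mm high, that cannot be moved; along the far edge, beyond x = 0.74 m, and at the table's ends lie fixed things up to 75 mm high.)
- matchbox: Bystander: loose red matchbox lying flat, 36 x 56 x 17 mm. Origin: centre of its underside. Leave it where it is.
Things that resemble listed ones, but are neither listed nor needed, are in the scene too. Leave any purple look-alike of the candlestick alone. There is more than one size of the pad_oblong; the one meant has the size given above.

How it is judged:
By the outcome, as a careful person would: the job done as asked, in the order asked, and still so for the second after the job is handed in, with the robot touching nothing.
It also fails if it takes over 109 s, if anything falls off the work surface, if the arm or the gripper's body presses on something with over 40 N, if the wrist force passes 120 N, or if a joint passes its speed limit or range.

## Working session

There is one attempt and no reset: what is moved stays moved. The work goes in short steps, Python scripts to look and compute and a tool call to move; the robot and the scene stay as the last step left them, time stands still between calls to the robot, and variables do not carry over. Pictures are saved under pics/ and viewed, at most 14 in all, crops included, and the job is handed in when it is done.

Besides the shell and the picture viewer there is one more tool, called as name(argument=value, ...) on one line, values as JSON. move_arm: Moves the arm, as the interface text tells. Its arguments: {"type":"object","properties":{"motion":{"type":"array","items":{"type":"array"}},"newtons":{"type":"number"}},"required":["motion"]}

```bash
mkdir -p pics; ls; python3 - <<'E'
from workcell import status, vision, ctrl
import cv2, numpy as np
np.set_printoptions(precision=4,suppress=True)
o=status.get_obs()
for k,v in o.items(): print(k,np.array(v))
print(ctrl.finger_overhang)
for n in ("top","side","wrist"):
    s=vision.snapshot(n); cv2.imwrite(f"pics/{n}0.png",s["color"][:,:,::-1]); np.savez(f"{n}0.npz",**s)
    print(n,s["mtx"],s["R"],s["t"], -s["R"].T@s["t"])
E
```

```text
pics
clock 0.0
joint_pos [71.4548 26.8988 -2.7834 87.8765  1.381  65.3744 -4.7147]
joint_velocities [-0.1334 -0.0099  0.071   0.0769  0.0206  0.1842 -0.0272]
joint_efforts [  0.0006 -50.7983  -0.0806 -23.6159  -0.0615   0.0377   0.0002]
eef_pos [ 0.1959 -0.6453  0.2295]
orientation [[ 0.9569  0.2906 -0.0007]
 [ 0.2906 -0.9569  0.0019]
 [-0.0001 -0.002  -1.    ]]
ft_force [-0.4483 -0.2529  0.1996]
moment [ 0.0038  0.0126 -0.0513]
finger_force 0.0
width 0.9952029156330954
0.008
top [[394.0802   0.     274.9705]
 [  0.     394.0802 208.6408]
 [  0.       0.       1.    ]] [[-0.0295 -0.9994 -0.0197]
 [-0.9836  0.0326 -0.1776]
 [ 0.1781  0.0142 -0.9839]] [0.021  0.5151 1.0356] [ 0.3228 -0.0105  1.1108]
side [[528.4946   0.     287.0196]
 [  0.     528.4946 206.1321]
 [  0.       0.       1.    ]] [[-0.7469 -0.6646  0.0215]
 [-0.3751  0.3943 -0.8389]
 [ 0.549  -0.6347 -0.5438]] [0.3847 0.2358 1.0054] [-0.1762  0.8008  0.7363]
wrist [[309.7203   0.     280.7206]
 [  0.     309.7203 207.3478]
 [  0.       0.       1.    ]] [[ 0.2907 -0.9568 -0.0014]
 [-0.9108 -0.2772  0.3061]
 [-0.2933 -0.0877 -0.952 ]] [-0.6751 -0.037   0.3914] [ 0.2774 -0.6219  0.383 ]
```

View pics/top0.png

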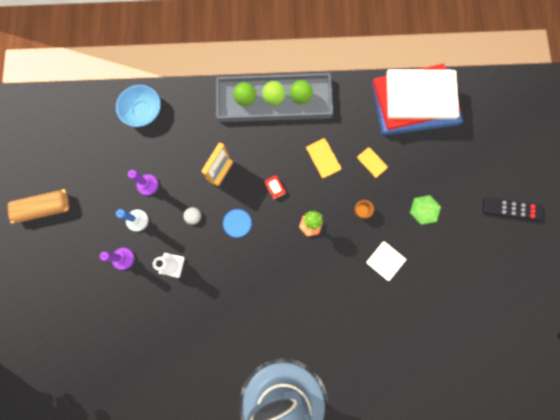

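View pics/side0.png

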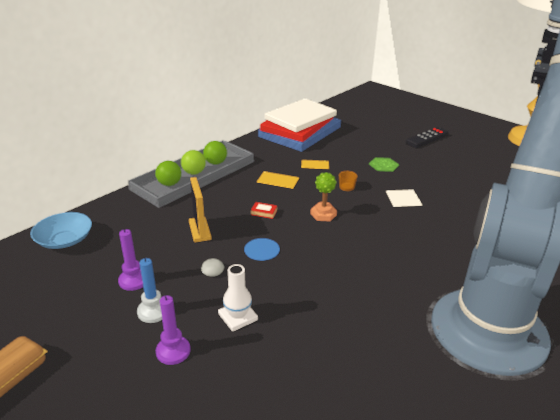

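Top view: pads at about round (237,223), square (387,261), large oblong (324,158), hex (426,210). The candlestick foot is at (137,220) between two purple look-alikes, the vase foot at (172,265), the picture at (217,165) and the topiary at (311,225). The tealight is at (364,209), the matchbox at (275,187) and the pebble at (192,215).

```bash
cat > h.py <<'E'
import numpy as np, cv2
from scipy.optimize import least_squares
np.set_printoptions(precision=4,suppress=True)
def ray(s,p):
    d=s["R"].T@np.linalg.inv(s["mtx"])@np.array([p[0],p[1],1.]); return -s["R"].T@s["t"],d
def onz(s,p,z):
    c,d=ray(s,p); return c+d*(z-c[2])/d[2]
def proj(s,X):
    q=s["mtx"]@(s["R"]@np.asarray(X,float)+s["t"]); return q[:2]/q[2]
def tri(*sp):
    A=np.zeros((3,3));b=np.zeros(3)
    for s,p in sp:
        c,d=ray(s,p);d=d/np.linalg.norm(d);M=np.eye(3)-np.outer(d,d);A+=M;b+=M@c
    X=np.linalg.solve(A,b); return X,[np.linalg.norm(proj(s,X)-p) for s,p in sp]
def snap(n,tag):
    from workcell import vision
    s=vision.snapshot(n); np.savez(f"{tag}.npz",**s); return s
def load(t): return dict(np.load(t+".npz"))
def crop(s,x0,x1,y0,y1,k,name):
    c=cv2.resize(s["color"][y0:y1,x0:x1,::-1],None,fx=k,fy=k,interpolation=cv2.INTER_CUBIC)
    step=10 if k>=4 else 20
    for x in range(-(-x0//step)*step,x1,step):
        cv2.line(c,((x-x0)*k,0),((x-x0)*k,6),(255,255,255),1); 
        if x%(2*step)==0: cv2.putText(c,str(x),((x-x0)*k,16),0,.35,(255,255,255))
    for y in range(-(-y0//step)*step,y1,step):
        cv2.line(c,(0,(y-y0)*k),(6,(y-y0)*k),(255,255,255),1)
        if y%(2*step)==0: cv2.putText(c,str(y),(8,(y-y0)*k+4),0,.35,(255,255,255))
    cv2.imwrite(f"pics/{name}.png",c)
E
python3 - <<'E'
from h import *
t=load("top0"); s=load("side0")
hsv=cv2.cvtColor(t["color"],cv2.COLOR_RGB2HSV)
# pads by colour in the top image
def blob(name,cx,cy,r,lo,hi):
    m=cv2.inRange(hsv,np.array(lo),np.array(hi)); k=np.zeros_like(m); cv2.circle(k,(cx,cy),r,255,-1); m&=k
    c=max(cv2.findContours(m,0,1)[0],key=cv2.contourArea)
    P=np.array([onz(t,q[0]+0.0,0.003)[:2] for q in c],np.float32)
    M=cv2.moments(m,True); X=onz(t,(M['m10']/M['m00'],M['m01']/M['m00']),.003)
    print(name,X,"minrect",cv2.minAreaRect(P))
    return X
blob("round",237,223,24,(100,100,60),(125,255,255))
blob("square",387,261,28,(0,0,120),(60,90,255))
blob("oblongL",324,158,27,(12,120,120),(32,255,255))
blob("oblongS",372,162,23,(12,120,120),(32,255,255))
blob("hex",426,210,24,(40,80,60),(75,255,255))
for n,p,q in [("candle top",(122,214),(147,261)),("vase top",(159,263),(237,269)),("pebble",(192,215),(213,268)),("tealight",(364,209),(347,181)),("ball",(314,219),(325,183)),("match",(275,187),(264,209)),("foot cand",(137,220),(152,310)),
 ("pur1top",(132,174),(126,232)),("pur2top",(104,256),(167,298)),("round",(237,223),(262,249))]:
    print(n,*tri((t,p),(s,q)))
E
```

```text
round [0.4856 0.1151 0.003 ] minrect ((0.4857441484928131, 0.11465935409069061), (0.081805020570755, 0.08018314093351364), 43.789581298828125)
square [ 0.3666 -0.2977  0.003 ] minrect ((0.36708584427833557, -0.2976464629173279), (0.0848107561469078, 0.08506853878498077), 47.60264205932617)
oblongL [ 0.6691 -0.1399  0.003 ] minrect ((0.6696361303329468, -0.13956457376480103), (0.11017848551273346, 0.06688281893730164), 24.585248947143555)
oblongS [ 0.6515 -0.2804  0.003 ] minrect ((0.6521098017692566, -0.2800825238227844), (0.08576340228319168, 0.052901651710271835), 38.618133544921875)
hex [ 0.5067 -0.4196  0.003 ] minrect ((0.5071918368339539, -0.41952547430992126), (0.09170199930667877, 0.08121009171009064), 40.82122802734375)
candle top [0.5026 0.3977 0.1233] [np.float64(1.0547260115447465), np.float64(1.4717904908950186)]
vase top [0.3735 0.299  0.1191] [np.float64(0.05257905510385153), np.float64(0.07290411910554258)]
pebble [0.5117 0.2419 0.0087] [np.float64(0.025241299838599823), np.float64(0.033593850233920496)]
tealight [ 0.5126 -0.2434  0.0184] [np.float64(0.5699229509239909), np.float64(0.5885357491449524)]
ball [ 0.4781 -0.0963  0.0886] [np.float64(0.563800986289981), np.float64(0.6086587963130649)]
match [0.586  0.0044 0.0122] [np.float64(0.6151464371562456), np.float64(0.7061293728964071)]
foot cand [0.5049 0.4025 0.0037] [np.float64(0.7600707647711298), np.float64(1.1152989659769719)]
pur1top [0.606  0.3738 0.1252] [np.float64(0.44714226822474334), np.float64(0.5879630684739252)]
pur2top [0.3955 0.4362 0.1273] [np.float64(0.5187205875108272), np.float64(0.7785585642072524)]
round [0.4866 0.1155 0.0017] [np.float64(0.4380170864018805), np.float64(0.5500949594826571)]
```

move_arm(motion=[[1,[0.05,-0.034,-0.015],[0,0,0]],[1,[0.074,-0.05,-0.016],[0,0,0]],[1,[0.078,-0.053,-0.016],[0,0,0]],[1,[0.078,-0.053,-0.016],[0,0,0]],[1,[0.078,-0.053,-0.016],[0,0,0]],[1,[0.078,-0.053,-0.016],[0,0,0]],[1,[0.078,-0.053,-0.016],[0,0,0]],[1,[0.074,-0.05,-0.016],[0,0,0]],[1,[0.05,-0.034,-0.013],[0,0,0]],[1,[0.03,-0.02,0],[0,0,0]],[1,[0,0,0],[0,0,0]],[1,[0,0,0],[0,0,0]]])

```text
clock: 1.35
eef_pos: [0.4492, -0.3327, 0.3002]
orientation: [[0.957, 0.29, -0.001], [0.29, -0.957, -0.0], [-0.001, -0.0, -1.0]]
ft_force: [-0.5, -0.7, -0.4]
width: 1.0
finger_force: 0.0
```

```bash
python3 - <<'E'
from h import *
from workcell import status
s=snap("wrist","w1"); cv2.imwrite("pics/w1.png",s["color"][:,:,::-1])
o=status.get_obs(); print(o["clock"],o["eef_pos"],o["orientation"],o["joint_pos"])
E
```

```text
1.4 [ 0.4487 -0.3334  0.3001] [[ 0.9575  0.2886 -0.0013]
 [ 0.2886 -0.9575 -0.0004]
 [-0.0014 -0.     -1.    ]] [ 42.8529  13.5307 -12.8544  98.029    3.2608  68.8525 -44.063 ]
```

View pics/w1.png

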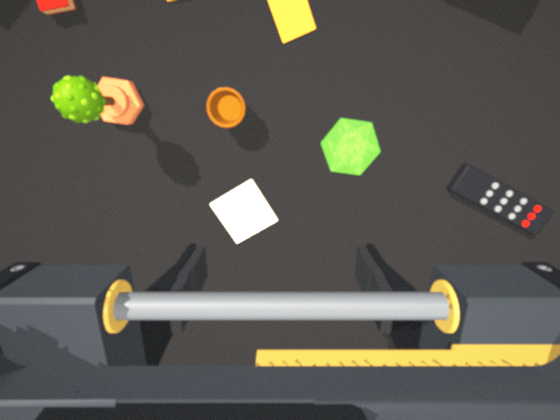

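Wrist view 1: square pad (243,211), hex pad (351,147), tealight (227,107), topiary ball (78,99) with its foot at (122,101). Moving on to the middle.

move_arm(motion=[[1,[0.012,-0.045,0],[0,0,0]],[1,[0.022,-0.08,0],[0,0,0]],[1,[0.025,-0.092,0],[0,0,0]],[1,[0.026,-0.095,0],[0,0,0]],[1,[0.026,-0.095,0],[0,0,0]],[1,[0.026,-0.095,0],[0,0,0]],[1,[0.025,-0.092,0],[0,0,0]],[1,[0.022,-0.08,0],[0,0,0]],[1,[0.012,-0.045,0],[0,0,0]],[1,[0.006,-0.02,0],[0,0,0]],[1,[0,0,0],[0,0,0]],[1,[0,0,0],[0,0,0]]])

```text
clock: 2.6
eef_pos: [0.4395, 0.0485, 0.3003]
orientation: [[0.958, 0.287, -0.0], [0.287, -0.958, -0.001], [-0.001, 0.001, -1.0]]
ft_force: [0.4, -0.8, -0.6]
width: 0.998
finger_force: 0.0
```

```bash
python3 - <<'E'
from h import *
from workcell import status
s=snap("wrist","w2"); cv2.imwrite("pics/w2.png",s["color"][:,:,::-1])
o=status.get_obs(); print(o["clock"],o["eef_pos"],o["orientation"],o["joint_pos"])
E
```

```text
2.65 [0.4394 0.0485 0.3003] [[ 0.958   0.2868 -0.0006]
 [ 0.2868 -0.958  -0.0007]
 [-0.0007  0.0005 -1.    ]] [ 18.7762   2.9441 -31.3817 110.669    1.6992  66.866  -86.5743]
```

View pics/w2.png

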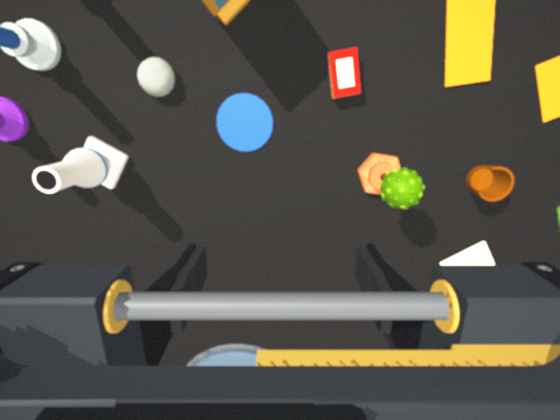

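Wrist view 2: round pad (245,122), pebble (156,76), matchbox (345,72), topiary foot (380,174) with its ball at (402,188). The vase mouth is at (46,179) with its foot at (106,163), and the large oblong pad is at (470,40).

move_arm(motion=[[1,[0.022,-0.04,0],[0,0,0]],[1,[0.042,-0.07,0],[0,0,0]],[1,[0.047,-0.082,0],[0,0,0]],[1,[0.047,-0.082,0],[0,0,0]],[1,[0.047,-0.08,0],[0,0,0]],[1,[0.034,-0.058,0],[0,0,0]],[1,[0.02,-0.035,0],[0,0,-0.15]],[1,[0,0,0],[0,0,-0.28]],[1,[0,0,0],[0,0,-0.28]],[1,[0,0,0],[0,0,-0.28]],[1,[0,0,0],[0,0,-0.28]],[1,[0,0,0],[0,0,-0.16]]])

```text
clock: 3.85
eef_pos: [0.4996, 0.3001, 0.2999]
orientation: [[0.502, 0.865, -0.001], [0.865, -0.502, -0.001], [-0.001, 0.0, -1.0]]
ft_force: [-0.5, 0.4, -0.2]
width: 1.003
finger_force: 0.0
```

```bash
python3 - <<'E'
from h import *
from workcell import status
import time
snap("wrist","w3x"); snap("wrist","w3x")
s=snap("wrist","w3"); cv2.imwrite("pics/w3.png",s["color"][:,:,::-1])
o=status.get_obs(); print(o["clock"],o["eef_pos"],o["orientation"],o["joint_pos"],o["joint_velocities"])
E
```

```text
4.0 [0.4994 0.3005 0.3   ] [[ 0.5073  0.8617 -0.0005]
 [ 0.8617 -0.5073 -0.0009]
 [-0.0011  0.     -1.    ]] [  0.9689  21.6221 -47.9739  93.567   16.711   72.3586 -80.6218] [-0.6966 -0.2187  0.1089 -0.0144 -0.0864 -0.053  -0.7393]
```

View pics/w3.png

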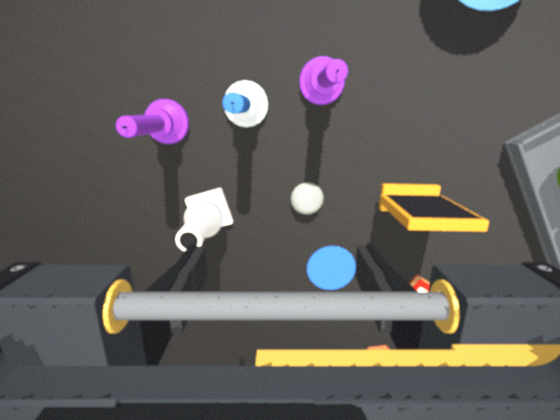

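Wrist view 3: candlestick foot (245,104) with its candle top near (235,102), vase mouth (189,240) with its foot at (210,207). The picture's top edge runs from (412,225) to (487,225) and its foot from (381,188) to (440,188); the pebble is at (307,198).

```bash
python3 - <<'E'
from h import *
s=load("w3")
crop(s,170,280,70,256,3,"c1"); crop(s,370,500,170,240,3,"c2")
crop(load("w2"),350,500,140,220,3,"c3")
a,b,c=[cv2.imread(f"pics/c{i}.png") for i in(1,2,3)]
W=np.zeros((560,800,3),np.uint8); W[:558,:330]=a; W[:210,335:725]=b; W[300:540,335:785]=c
cv2.imwrite("pics/m1.png",W)
# pads from wrist
def blob(tag,name,box,lo,hi,z=.003):
    s=load(tag); hsv=cv2.cvtColor(s["color"],cv2.COLOR_RGB2HSV); m=cv2.inRange(hsv,np.array(lo),np.array(hi)); k=np.zeros_like(m); x0,x1,y0,y1=box; k[y0:y1,x0:x1]=255; m&=k
    c=max(cv2.findContours(m,0,1)[0],key=cv2.contourArea)
    P=np.array([onz(s,q[0],z)[:2] for q in c],np.float32); M=cv2.moments(c)
    pc=(M['m10']/M['m00'],M['m01']/M['m00'])
    (x,y),wh,an=cv2.minAreaRect(P); print(tag,name,np.array(pc),onz(s,pc,z)[:2],"rect",np.array([x,y,*wh,an])); return pc
Y=((18,120,120),(32,255,255));B=((100,100,60),(125,255,255));C=((0,0,150),(60,70,255));G=((40,80,60),(75,255,255))
blob("w1","square",(195,290,170,250),*C); blob("w1","hex",(310,395,105,185),*G)
blob("w1","tealight",(195,260,75,135),(5,120,60),(18,255,255),.02)
blob("w2","round",(205,285,85,160),*B); blob("w2","match",(320,370,40,105),(0,120,100),(6,255,255),.017)
blob("w2","oblongL part",(440,500,0,95),*Y)
p=blob("w3","round?",(300,360,240,292),*B)
q=blob("w3","candle",(215,252,85,115),*B,.125)
E
```

```text
w1 square [243.5364 211.017 ] [ 0.3694 -0.2985] rect [ 0.368  -0.2989  0.0803  0.0803 47.8593]
w1 hex [350.2934 146.168 ] [ 0.509  -0.4202] rect [ 0.5078 -0.4204  0.0792  0.089   9.1375]
w1 tealight [225.4618 107.0929] [ 0.5097 -0.2386] rect [ 0.5088 -0.2388  0.0522  0.0521 14.8548]
w2 round [244.2995 121.8715] [0.488  0.1152] rect [ 0.4872  0.115   0.0806  0.0806 60.8266]
w2 match [345.2993  71.9151] [0.5873 0.0041] rect [ 0.5864  0.0039  0.0589  0.0384 26.7622]
w2 oblongL part [468.5093  41.1859] [ 0.6703 -0.1392] rect [ 0.6695 -0.1398  0.1035  0.0627 24.4949]
w3 round? [330.9662 267.4267] [0.4877 0.1169] rect [ 0.4871  0.1157  0.0811  0.0813 18.4271]
w3 candle [235.0403 103.0306] [0.5053 0.3992] rect [ 0.5053  0.3987  0.0178  0.0274 49.8225]
```

View pics/m1.png

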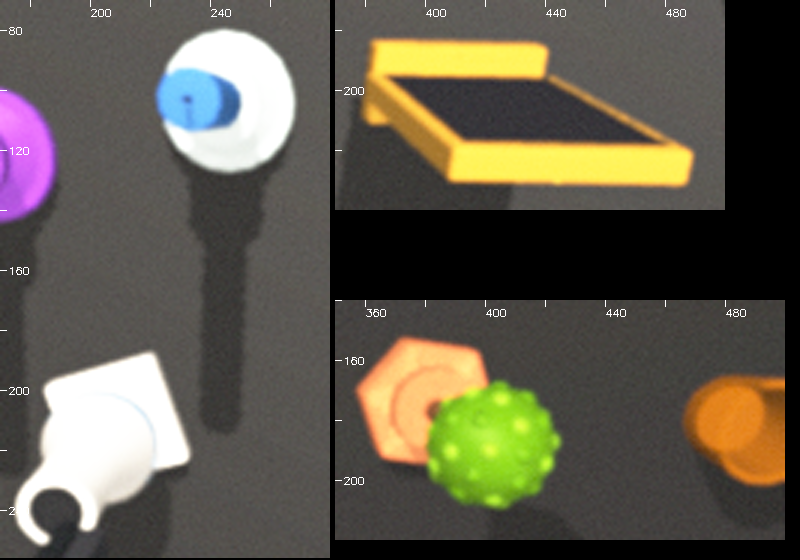

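Crop: candle top centre (232.7,102.7), candlestick foot (247,103.7), vase foot corners (184.7,197.7), (221,187) and (233,222.7), and vase mouth (188.3,240). The picture's top face has corners (409,217.7), (489,219.3), (487.7,232) and (407.3,231). The topiary ball is at (402.3,188.3) in w2.

```bash
python3 - <<'E'
from h import *
t,s,w1,w2,w3=map(load,("top0","side0","w1","w2","w3"))
print("candle top",tri((w3,(232.7,102.7)),(t,(122,214)),(s,(147,261.5))), onz(w3,(232.7,102.7),.125), "foot",onz(w3,(247,103.7),.008))
C=[onz(w3,p,.012)[:2] for p in((184.7,197.7),(221,187),(233,222.7))]
print("vase foot",C,"centre",(C[0]+C[2])/2,"sides",np.linalg.norm(C[1]-C[0]),np.linalg.norm(C[2]-C[1]),"ang",np.degrees(np.arctan2(*(C[1]-C[0])[::-1])),np.degrees(np.arctan2(*(C[2]-C[1])[::-1])))
print("vase mouth",tri((w3,(188.3,240)),(w2,(46,179)),(t,(159,263)),(s,(237,269))),onz(w3,(188.3,240),.118),onz(w2,(46,179),.118))
P=[onz(w3,p,.122)[:2] for p in((409,217.7),(489,219.3),(487.7,232),(407.3,231))]
print("pic top",np.mean(P,0),[np.linalg.norm(P[i]-P[i-1]) for i in range(4)],"yaw of wide",np.degrees(np.arctan2(*(P[1]-P[0])[::-1])),np.degrees(np.arctan2(*(P[2]-P[3])[::-1])))
print("pic top tri",tri((w3,(448.3,225)),(t,(214.5,161.5)),(s,(196.5,182))))
print("ball",tri((w2,(402.3,188.3)),(w1,(78,99)),(s,(325,183)),(t,(314,219))),onz(w2,(402.3,188.3),.092),onz(w1,(78,99),.092),"collar",onz(w2,(384,176.7),.026))
Q=[onz(w1,p,.003)[:2] for p in((249,179),(278,217),(239,244),(209,209))]
print("sq",np.mean(Q,0),[np.degrees(np.arctan2(*(Q[i]-Q[i-1])[::-1]))%90 for i in range(4)])
E
```

```text
candle top (array([0.5028, 0.399 , 0.1223]), [np.float64(2.0011774701498894), np.float64(1.3270632251374506), np.float64(1.0563953842812805)]) [0.5034 0.4007 0.125 ] foot [0.5055 0.3997 0.008 ]
vase foot [array([0.3556, 0.3345]), array([0.4111, 0.3209]), array([0.3957, 0.2651])] centre [0.3756 0.2998] sides 0.057128439197479945 0.057846074672656025 ang -13.818879083394389 -105.44150495572914
vase mouth (array([0.3739, 0.299 , 0.1182]), [np.float64(0.3755453158232336), np.float64(0.6524294387928193), np.float64(0.21519202453367584), np.float64(0.29857632659627537)]) [0.3737 0.2994 0.118 ] [0.3745 0.2986 0.118 ]
pic top [0.6433 0.1647] [np.float64(0.016281042002874484), np.float64(0.09132931619081941), np.float64(0.015686097717814828), np.float64(0.09292708803011297)] yaw of wide -31.629325909006567 -31.183040814473184
pic top tri (array([0.6388, 0.1633, 0.1293]), [np.float64(5.345467093357694), np.float64(4.039485470947039), np.float64(3.3554853926453436)])
ball (array([ 0.4756, -0.0943,  0.0924]), [np.float64(0.918374336541364), np.float64(1.5105429109315267), np.float64(1.1547094803319216), np.float64(1.0045419245465073)]) [ 0.4745 -0.0949  0.092 ] [ 0.4743 -0.0928  0.092 ] collar [ 0.4741 -0.094   0.026 ]
sq [ 0.3666 -0.2995] [np.float64(53.659428832291816), np.float64(52.4935490043834), np.float64(53.13608383868652), np.float64(53.497423712963275)]
```

move_arm(motion=[[1,[0.04,-0.02,0],[0,0,0]],[1,[0.06,-0.032,0],[0,0,0]],[1,[0.05,-0.026,0.02],[0,0,0]],[1,[0.027,-0.014,0.05],[0,0,0]],[1,[0,0,0.08],[0,0,0]],[1,[0,0,0.08],[0,0,0]],[1,[0,0,0.08],[0,0,0]],[1,[0,0,0.06],[0,0,0]],[1,[0,0,0.04],[0,0,0]],[1,[0,0,0.012],[0,0,0]],[1,[0,0,0],[0,0,0]],[1,[0,0,0],[0,0,0]]], newtons=20)

```text
clock: 5.2
eef_pos: [0.5038, 0.4024, 0.0908]
orientation: [[0.504, 0.864, 0.002], [0.864, -0.504, 0.001], [0.002, 0.001, -1.0]]
ft_force: [-0.5, 0.7, 0.7]
width: 1.0
finger_force: 0.0
```

move_arm(motion=[[-1,[0,0,0],[0,0,0]],[-1,[0,0,0],[0,0,0]],[-1,[0,0,0],[0,0,0]],[-1,[0,0,0],[0,0,0]],[-1,[0,0,0],[0,0,0]],[-1,[0,0,0],[0,0,0]],[-1,[0,0,0],[0,0,0]],[-1,[0,0,0],[0,0,0]]])

```text
clock: 6.0
eef_pos: [0.503, 0.4019, 0.0895]
orientation: [[0.503, 0.864, -0.0], [0.864, -0.503, -0.0], [-0.0, -0.0, -1.0]]
ft_force: [0.1, 0.6, 0.8]
width: 0.354
finger_force: 0.0
```

move_arm(motion=[[-1,[0,0,0],[0,0,0]],[-1,[0,0,0],[0,0,0]],[-1,[0,0,0],[0,0,0]],[-1,[0,0,0],[0,0,0]],[-1,[0,0,-0.006],[0,0,0]],[-1,[0,0,-0.02],[0,0,0]],[-1,[0,0,-0.04],[0,0,0]],[-1,[0,0,-0.05],[0,0,0]],[-1,[0,0,-0.04],[0,0,0]],[-1,[0,0,-0.02],[0,0,0]],[-1,[0,0,0],[0,0,0]]])

```text
clock: 7.1
eef_pos: [0.5034, 0.4026, 0.1793]
orientation: [[0.503, 0.864, 0.003], [0.864, -0.503, 0.002], [0.003, 0.001, -1.0]]
ft_force: [0.7, 0.4, -3.3]
width: 0.251
finger_force: 20.0
```

```bash
python3 - <<'E'
from h import *
from workcell import status
w=snap("wrist","w4"); s=snap("side","s4")
crop(w,120,440,60,320,2,"a"); crop(s,90,310,200,420,2,"b")
a,b=[cv2.imread(f"pics/{i}.png") for i in "ab"]
W=np.zeros((600,1090,3),np.uint8); W[:520,:640]=a; W[:440,645:1085]=b
cv2.imwrite("pics/m2.png",cv2.resize(W,(800,440)))
o=status.get_obs(); print(o["clock"],o["eef_pos"],o["orientation"],o["width"],o["finger_force"],o["ft_force"],o["joint_pos"])
E
```

```text
7.2 [0.5027 0.4013 0.1769] [[ 0.5032  0.8641 -0.0006]
 [ 0.8641 -0.5032 -0.0012]
 [-0.0013  0.     -1.    ]] 0.24355939341184096 19.999957149848342 [ 0.0814 -0.2044 -2.5577] [-12.094   33.4994 -44.2584  93.8561  25.5559  63.3028 -93.562 ]
```

View pics/m2.png

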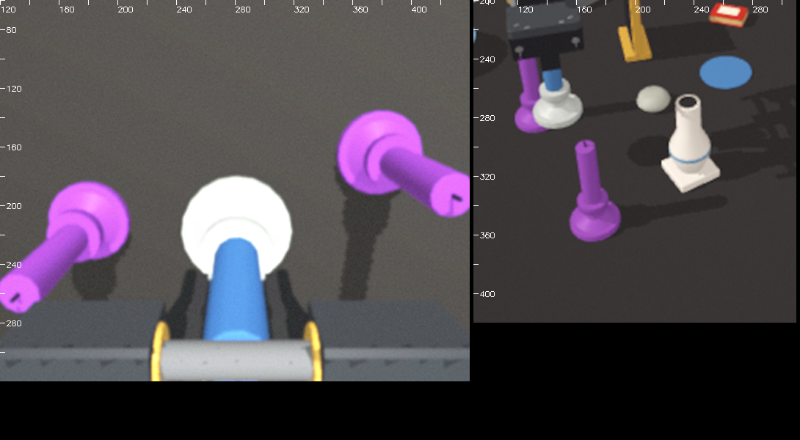

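Held: the view shows the candlestick hanging straight, foot centred near wrist pixel (281.5,218), and both purple ones still standing.

```bash
cat >> h.py <<'E'
def go(target,yawdeg=None,off=(0,0)):
    """tool-axis shift (units) from measured TCP to target; off=object minus TCP in world"""
    from workcell import status
    o=status.get_obs(); R=np.array(o["orientation"]); d=np.array(target,float)-np.array(o["eef_pos"]); d[:2]-=off
    yaw=np.degrees(np.arctan2(R[1,0],R[0,0]))
    print("eef",np.array(o["eef_pos"]),"yaw",yaw,"shift units",R.T@d/.5,"turn", None if yawdeg is None else -((yawdeg-yaw+180)%360-180)/30)
E
python3 - <<'E'
from h import *
w=load("w4"); t=np.array([.5027,.4013])
print(onz(w,(281.5,218),.0874+.008)[:2]-t)
for r in(190,200,210,217): print(r,onz(w,(281,r),.1769-.02)[:2]-t)
go((.487,.1153,.19))
E
```

```text
[ 0.0014 -0.0004]
190 [0.0207 0.0339]
200 [0.0176 0.0286]
210 [0.0145 0.0232]
217 [0.0123 0.0194]
eef [0.5027 0.4013 0.1769] yaw 59.78493124859181 shift units [-0.5102  0.2607 -0.0256] turn None
```

move_arm(motion=[[-1,[-0.025,0.013,-0.01],[0,0,0]],[-1,[-0.05,0.026,-0.01],[0,0,0]],[-1,[-0.07,0.035,0],[0,0,0]],[-1,[-0.074,0.038,0],[0,0,0]],[-1,[-0.074,0.038,0],[0,0,0]],[-1,[-0.074,0.038,0],[0,0,0]],[-1,[-0.064,0.033,0],[0,0,0]],[-1,[-0.046,0.023,0],[0,0,0]],[-1,[-0.023,0.012,0.01],[0,0,0]],[-1,[-0.01,0.005,0.01],[0,0,0]],[-1,[0,0,0],[0,0,0]],[-1,[0,0,0],[0,0,0]]])

```text
clock: 8.4
eef_pos: [0.4872, 0.1175, 0.1774]
orientation: [[0.501, 0.865, -0.0], [0.865, -0.501, 0.001], [0.001, -0.001, -1.0]]
ft_force: [0.6, -0.0, -2.8]
width: 0.246
finger_force: 20.0
```

```bash
python3 - <<'E'
from h import *
w=snap("wrist","w5"); cv2.imwrite("pics/w5.png",w["color"][:,:,::-1]) 
go((.487,.1153,.094))
E
```

```text
eef [0.4874 0.1177 0.1776] yaw 59.93967880407512 shift units [-0.0047  0.0018  0.1672] turn None
```

View pics/w5.png

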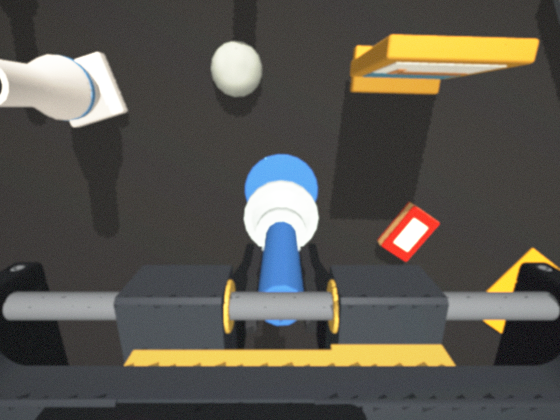

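move_arm(motion=[[-1,[-0.005,0.002,0.01],[0,0,0]],[-1,[0,0,0.03],[0,0,0]],[-1,[0,0,0.045],[0,0,0]],[-1,[0,0,0.035],[0,0,0]],[-1,[0,0,0.02],[0,0,0]],[-1,[0,0,0.012],[0,0,0]],[-1,[0,0,0.006],[0,0,0]],[-1,[0,0,0.004],[0,0,0]],[-1,[0,0,0.002],[0,0,0]],[-1,[0,0,0.002],[0,0,0]],[-1,[0,0,0],[0,0,0]],[-1,[0,0,0],[0,0,0]]])

```text
clock: 9.65
eef_pos: [0.4873, 0.1132, 0.0948]
orientation: [[0.503, 0.864, 0.001], [0.864, -0.503, -0.0], [0.0, 0.001, -1.0]]
ft_force: [0.7, 0.4, -2.6]
width: 0.249
finger_force: 20.0
```

```bash
python3 - <<'E'
from h import *
go((.487,.1153,.0925))
from workcell import status
print(status.get_obs()["ft_force"])
E
```

```text
eef [0.4873 0.1132 0.0948] yaw 59.78416838115989 shift units [ 0.0034 -0.0026  0.0046] turn None
[ 0.6736  0.3892 -2.5735]
```

move_arm(motion=[[-1,[0.002,-0.001,0.001],[0,0,0]],[-1,[0,0,0.001],[0,0,0]],[-1,[0,0,0.001],[0,0,0]],[-1,[0,0,0.001],[0,0,0]],[-1,[0,0,0],[0,0,0]],[-1,[0,0,0],[0,0,0]]])

```text
clock: 10.25
eef_pos: [0.4871, 0.1143, 0.0925]
orientation: [[0.503, 0.864, -0.0], [0.864, -0.503, -0.0], [-0.0, 0.0, -1.0]]
ft_force: [0.0, -0.7, -4.1]
width: 0.247
finger_force: 20.0
```

move_arm(motion=[[-1,[0,0,0.001],[0,0,0]],[-1,[0,0,0.001],[0,0,0]],[-1,[0,0,0],[0,0,0]]])

```text
clock: 10.55
eef_pos: [0.4873, 0.1144, 0.0924]
orientation: [[0.503, 0.864, 0.0], [0.864, -0.503, -0.001], [-0.001, 0.001, -1.0]]
ft_force: [-2.6, -2.2, 5.9]
width: 0.247
finger_force: 20.0
```

move_arm(motion=[[-1,[0,0,0.001],[0,0,0]],[-1,[0,0,0.001],[0,0,0]],[-1,[0,0,0],[0,0,0]]])

```text
clock: 10.85
eef_pos: [0.4874, 0.1145, 0.0924]
orientation: [[0.503, 0.864, 0.001], [0.864, -0.503, -0.002], [-0.001, 0.002, -1.0]]
ft_force: [-4.6, -2.1, 15.0]
width: 0.251
finger_force: 20.0
```

move_arm(motion=[[-1,[0,0,-0.003],[0,0,0]],[1,[0,0,0],[0,0,0]],[1,[0,0,0],[0,0,0]],[1,[0,0,0],[0,0,0]],[1,[0,0,0],[0,0,0]],[1,[0,0,0],[0,0,0]],[1,[0,0,0],[0,0,0]],[1,[0,0,0],[0,0,0]],[1,[0,0,-0.03],[0,0,0]],[1,[0,0,-0.08],[0,0,0]],[1,[0,0,-0.08],[0,0,0]],[1,[0,0,-0.06],[0,0,0]]])

```text
clock: 12.05
eef_pos: [0.4876, 0.1151, 0.2204]
orientation: [[0.503, 0.865, 0.003], [0.865, -0.503, 0.001], [0.002, 0.002, -1.0]]
ft_force: [-0.1, 0.1, 0.4]
width: 0.995
finger_force: 0.0
```

```bash
python3 - <<'E'
from h import *
import itertools
def quad(tag,box,lo,hi,z=.003,n=4):
    s=load(tag); hsv=cv2.cvtColor(s["color"],cv2.COLOR_RGB2HSV); m=cv2.inRange(hsv,np.array(lo),np.array(hi)); k=np.zeros_like(m); x0,x1,y0,y1=box; k[y0:y1,x0:x1]=255; m&=k
    c=max(cv2.findContours(m,0,1)[0],key=cv2.contourArea); q=cv2.approxPolyDP(c,.04*cv2.arcLength(c,True),True)[:,0]
    W=np.array([onz(s,p,z)[:2] for p in q]); e=np.roll(W,-1,0)-W
    print(tag,q.tolist(),W.mean(0),"len",np.linalg.norm(e,axis=1),"ang",np.degrees(np.arctan2(e[:,1],e[:,0]))%90)
    M=cv2.moments(np.array([onz(s,p[0],z)[:2] for p in c],np.float32)); mu=np.array([[M['mu20'],M['mu11']],[M['mu11'],M['mu02']]]); v=np.linalg.eigh(mu)[1][:,1]
    print("  centroid",M['m10']/M['m00'],M['m01']/M['m00'],"major axis deg",np.degrees(np.arctan2(v[1],v[0])))
quad("w1",(195,290,170,250),(0,0,150),(60,70,255)); quad("top0",(360,415,235,290),(0,0,120),(60,90,255))
quad("w2",(440,500,0,95),(18,120,120),(32,255,255)); quad("top0",(300,348,130,185),(12,120,120),(32,255,255))
from workcell import status
o=status.get_obs(); print(o["eef_pos"],o["clock"],o["joint_pos"])
w=snap("wrist","w6"); crop(load("w1"),195,295,165,255,5,"sq")
cv2.imwrite("pics/w6.png",w["color"][:,:,::-1])
a=cv2.imread("pics/sq.png"); b=cv2.resize(cv2.imread("pics/w6.png")[:300],(0,0),fx=.9,fy=.9); a=cv2.resize(a,(290,261))
W=np.zeros((270,800,3),np.uint8); W[:261,:290]=a; W[:270,295:295+504]=b; cv2.imwrite("pics/m3.png",W)
E
```

```text
w1 [[251, 178], [209, 203], [235, 243], [278, 220]] [ 0.3683 -0.2983] len [0.0757 0.0758 0.0786 0.0774] ang [47.6867 45.7017 46.5048 47.888 ]
  centroid 0.3680862210419796 -0.2988503373996449 major axis deg -168.7262656461225
top0 [[382, 241], [366, 263], [388, 281], [406, 258]] [ 0.3665 -0.2968] len [0.0771 0.0762 0.0821 0.0796] ang [50.6504 48.1576 48.2085 51.8027]
  centroid 0.3670107586533753 -0.29770451128223724 major axis deg 96.31375580342379
w2 [[447, 0], [444, 86], [489, 80], [495, 0]] [ 0.6684 -0.1403] len [0.1017 0.0601 0.0941 0.0604] ang [23.7934 23.9396 23.857  16.7218]
  centroid 0.6680884631316436 -0.14013499197727486 major axis deg -152.93496468817176
top0 [[324, 138], [306, 146], [323, 178], [341, 168]] [ 0.6706 -0.1405] len [0.0585 0.1082 0.0605 0.1032] ang [22.8076 24.4795 27.6298 25.5266]
  centroid 0.6696960364777325 -0.13979707186341153 major axis deg -155.44599860529453
[0.4876 0.1151 0.2204] 12.05 [ 22.9721  17.2955 -49.1866 109.7858  15.1839  59.4343 -62.8853]
```

View pics/m3.png

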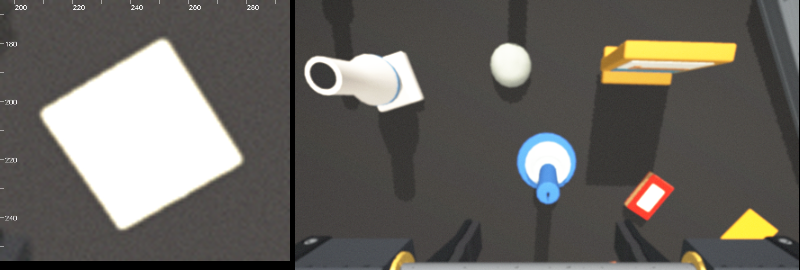

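Crop: the candlestick stands with a blue ring visible all round, at (548,160) in the montage. The square pad corners (251,178), (209,203), (235,243) and (278,220) give a yaw of about 47.3°. Next the vase.

move_arm(motion=[[1,[0.018,-0.034,0],[0,0,0]],[1,[0.033,-0.06,0],[0,0,0]],[1,[0.039,-0.073,0],[0,0,0]],[1,[0.039,-0.073,0],[0,0,0]],[1,[0.036,-0.067,0],[0,0,0]],[1,[0.026,-0.048,0],[0,0,0]],[1,[0.014,-0.026,0.02],[0,0,0]],[1,[0,0,0.05],[0,0,0]],[1,[0,0,0.07],[0,0,0]],[1,[0,0,0.06],[0,0,0]],[1,[0,0,0.04],[0,0,0]],[1,[0,0,0.02],[0,0,0]]])

```text
clock: 13.3
eef_pos: [0.3735, 0.2982, 0.086]
orientation: [[0.503, 0.864, -0.002], [0.864, -0.503, -0.001], [-0.002, -0.001, -1.0]]
ft_force: [-1.0, -0.5, -0.5]
width: 1.002
finger_force: 0.0
```

```bash
python3 - <<'E'
from h import *
w=snap("wrist","w7x");w=snap("wrist","w7x");w=snap("wrist","w7"); 
go((.3745,.2993,.088))
E
```

```text
eef [0.3742 0.2992 0.0876] yaw 59.80443318842631 shift units [ 0.0005  0.0003 -0.0009] turn None
```

move_arm(motion=[[-1,[0,0,0],[0,0,0]],[-1,[0,0,0],[0,0,0]],[-1,[0,0,0],[0,0,0]],[-1,[0,0,0],[0,0,0]],[-1,[0,0,0],[0,0,0]],[-1,[0,0,0],[0,0,0]],[-1,[0,0,0],[0,0,0]],[-1,[0,0,0],[0,0,0]],[-1,[0,0,0],[0,0,0]],[-1,[0,0,0],[0,0,0]],[-1,[0,0,0],[0,0,0]]], newtons=25)

```text
clock: 14.55
eef_pos: [0.3738, 0.2988, 0.0869]
orientation: [[0.503, 0.864, -0.0], [0.864, -0.503, 0.0], [-0.0, -0.0, -1.0]]
ft_force: [-1.0, 0.1, -1.8]
width: 0.338
finger_force: 24.9
```

```bash
python3 - <<'E'
from h import *
go((.3745,.2993,.088))
from workcell import status
o=status.get_obs(); print(o["width"],o["finger_force"],o["ft_force"])
E
```

```text
eef [0.3738 0.2988 0.0869] yaw 59.80074870920453 shift units [ 0.0015  0.0007 -0.0022] turn None
0.33811823370138766 24.944743502419442 [-1.003   0.1092 -1.8212]
```

move_arm(motion=[[-1,[0,0,-0.01],[0,0,0]],[-1,[0,0,-0.03],[0,0,0]],[-1,[0,0,-0.06],[0,0,0]],[-1,[0,0,-0.08],[0,0,0]],[-1,[0,0,-0.07],[0,0,0]],[-1,[0,0,-0.05],[0,0,0]],[-1,[0,0,-0.02],[0,0,0]],[-1,[0,0,0],[0,0,0]]])

```text
clock: 15.35
eef_pos: [0.3745, 0.299, 0.2484]
orientation: [[0.504, 0.864, 0.003], [0.864, -0.504, 0.001], [0.002, 0.002, -1.0]]
ft_force: [-0.7, 0.5, -3.6]
width: 0.34
finger_force: 24.9
```

move_arm(motion=[[-1,[-0.021,0.023,0],[0,0,0]],[-1,[-0.042,0.047,0],[0,0,0]],[-1,[-0.055,0.061,0],[0,0,0]],[-1,[-0.059,0.065,0],[0,0,0]],[-1,[-0.059,0.065,0],[0,0,0]],[-1,[-0.059,0.065,0],[0,0,0]],[-1,[-0.055,0.061,0],[0,0,0]],[-1,[-0.042,0.047,0],[0,0,0]],[-1,[-0.028,0.033,0],[0,0,0]],[-1,[0,0,0],[0,0,0]]])

```text
clock: 16.35
eef_pos: [0.4698, -0.0044, 0.2449]
orientation: [[0.509, 0.861, -0.004], [0.861, -0.509, -0.001], [-0.003, -0.003, -1.0]]
ft_force: [-1.0, 0.1, -4.1]
width: 0.339
finger_force: 24.9
```

```bash
python3 - <<'E'
from h import *
w=snap("wrist","w8"); 
go((.368,-.2985,.19),32)
from workcell import status
o=status.get_obs(); print(o["width"],o["finger_force"],o["ft_force"],o["joint_pos"])
E
```

```text
eef [ 0.4693 -0.0019  0.2451] yaw 59.59636432527293 shift units [-0.6139  0.1259  0.1107] turn 0.919878810842431
0.3360860494661437 24.943460365757346 [-0.8567  0.5006 -4.091 ] [ 35.8705  11.2443 -45.8124 111.5536   9.102   61.087  -44.2506]
```

move_arm(motion=[[-1,[-0.031,0.006,0],[0,0,0]],[-1,[-0.061,0.013,0],[0,0,0]],[-1,[-0.08,0.016,0],[0,0,0]],[-1,[-0.086,0.018,0],[0,0,0]],[-1,[-0.086,0.018,0],[0,0,0]],[-1,[-0.086,0.018,0],[0,0,0]],[-1,[-0.08,0.016,0],[0,0,0]],[-1,[-0.061,0.013,0],[0,0,0]],[-1,[-0.043,0.008,0],[0,0,0]],[-1,[0,0,0],[0,0,0.15]],[-1,[0,0,0],[0,0,0.25]],[-1,[0,0,0.01],[0,0,0.25]]])

```text
clock: 17.6
eef_pos: [0.3705, -0.2958, 0.2413]
orientation: [[0.765, 0.644, -0.001], [0.644, -0.765, 0.001], [0.0, -0.001, -1.0]]
ft_force: [1.1, -0.7, -4.2]
width: 0.34
finger_force: 24.9
```

move_arm(motion=[[-1,[0,0,0.03],[0,0,0.2]],[-1,[0,0,0.05],[0,0,0.07]],[-1,[0,0,0.05],[0,0,0]],[-1,[0,0,0.04],[0,0,0]],[-1,[0,0,0.02],[0,0,0]],[-1,[0,0,0],[0,0,0]],[-1,[0,0,0],[0,0,0]]])

```text
clock: 18.3
eef_pos: [0.3708, -0.2969, 0.1474]
orientation: [[0.846, 0.534, 0.001], [0.534, -0.846, -0.0], [0.001, 0.0, -1.0]]
ft_force: [0.8, 0.6, -2.5]
width: 0.337
finger_force: 24.9
```

```bash
python3 - <<'E'
from h import *
w=snap("wrist","w9"); cv2.imwrite("pics/w9.png",w["color"][:,:,::-1])
go((.368,-.2986,.0935),32)
from workcell import status
o=status.get_obs(); print(o["width"],o["finger_force"],o["ft_force"],o["joint_pos"])
E
```

```text
eef [ 0.371  -0.2973  0.1479] yaw 32.22567453799465 shift units [-0.0066 -0.0011  0.1087] turn 0.0075224845998216475
0.33825152792303353 24.944559736177325 [-0.0595 -0.6019 -3.2635] [ 57.7954  16.3117 -28.3565 118.1171  10.3773  47.8137 -34.3604]
```

View pics/w9.png

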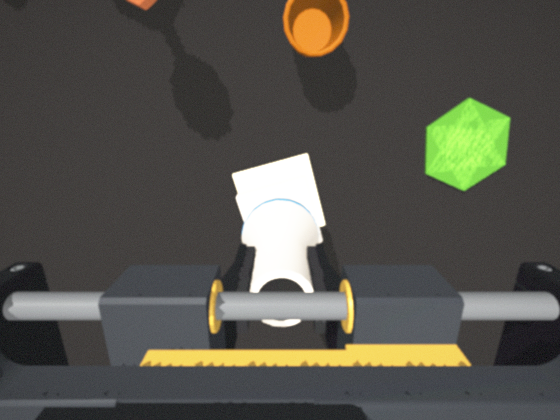

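The vase foot lies over the square pad, edges parallel, with the pad's far corner at (308,154) and its left corner at (233,175). Lowering.

move_arm(motion=[[-1,[-0.006,-0.001,0.01],[0,0,0]],[-1,[0,0,0.025],[0,0,0]],[-1,[0,0,0.03],[0,0,0]],[-1,[0,0,0.02],[0,0,0]],[-1,[0,0,0.012],[0,0,0]],[-1,[0,0,0.006],[0,0,0]],[-1,[0,0,0.003],[0,0,0]],[-1,[0,0,0.002],[0,0,0]],[-1,[0,0,0],[0,0,0]],[-1,[0,0,0],[0,0,0]]])

```text
clock: 19.35
eef_pos: [0.3676, -0.2986, 0.0934]
orientation: [[0.846, 0.533, 0.001], [0.533, -0.846, -0.001], [0.0, 0.001, -1.0]]
ft_force: [-0.4, 0.3, -3.1]
width: 0.34
finger_force: 24.9
```

move_arm(motion=[[-1,[0,0,0.001],[0,0,0]],[-1,[0,0,0.001],[0,0,0]],[-1,[0,0,0.001],[0,0,0]],[-1,[0,0,0],[0,0,0]],[-1,[0,0,0],[0,0,0]]])

```text
clock: 19.85
eef_pos: [0.3674, -0.2984, 0.0915]
orientation: [[0.846, 0.533, 0.0], [0.533, -0.846, -0.0], [0.0, 0.0, -1.0]]
ft_force: [-0.0, -0.2, -3.0]
width: 0.337
finger_force: 24.9
```

move_arm(motion=[[-1,[0,0,0.001],[0,0,0]],[-1,[0,0,0.001],[0,0,0]],[-1,[0,0,0.001],[0,0,0]],[-1,[0,0,0],[0,0,0]],[-1,[0,0,0],[0,0,0]]])

```text
clock: 20.35
eef_pos: [0.3674, -0.2984, 0.09]
orientation: [[0.846, 0.533, 0.0], [0.533, -0.846, -0.0], [0.0, 0.0, -1.0]]
ft_force: [-0.0, -0.3, -3.6]
width: 0.339
finger_force: 24.9
```

move_arm(motion=[[-1,[0,0,0.001],[0,0,0]],[-1,[0,0,0.001],[0,0,0]],[-1,[0,0,0],[0,0,0]]])

```text
clock: 20.65
eef_pos: [0.3674, -0.2985, 0.0898]
orientation: [[0.846, 0.533, -0.0], [0.533, -0.846, -0.001], [-0.001, 0.0, -1.0]]
ft_force: [-2.8, 2.1, 5.5]
width: 0.336
finger_force: 24.9
```

move_arm(motion=[[-1,[0,0,-0.001],[0,0,0]],[1,[0,0,0],[0,0,0]],[1,[0,0,0],[0,0,0]],[1,[0,0,0],[0,0,0]],[1,[0,0,0],[0,0,0]],[1,[0,0,0],[0,0,0]],[1,[0,0,0],[0,0,0]],[1,[0,0,-0.04],[0,0,0]],[1,[0,0,-0.08],[0,0,0]],[1,[0,0,-0.1],[0,0,0]],[1,[0,0,-0.1],[0,0,0]],[1,[0,0,-0.06],[0,0,0]]])

```text
clock: 21.85
eef_pos: [0.3686, -0.2988, 0.2835]
orientation: [[0.846, 0.533, 0.004], [0.533, -0.846, -0.004], [0.001, 0.005, -1.0]]
ft_force: [1.2, 0.5, 0.1]
width: 0.998
finger_force: 0.0
```

```bash
python3 - <<'E'
from h import *
w=snap("wrist","w10"); cv2.imwrite("pics/w10.png",w["color"][100:300,150:450,::-1])
go((.60,.10,.30),58.6)
from workcell import status
o=status.get_obs(); print(o["width"],o["finger_force"],o["ft_force"],o["joint_pos"])
E
```

```text
eef [ 0.3704 -0.3001  0.2873] yaw 32.18506101324115 shift units [ 0.8149 -0.4323 -0.0281] turn -0.8804979662252947
0.9986363863987576 0.0 [ 1.2854 -0.6731  3.0368] [ 61.5449   6.8481 -30.0291 108.5345   3.934   64.8724 -27.7522]
```

View pics/w10.png

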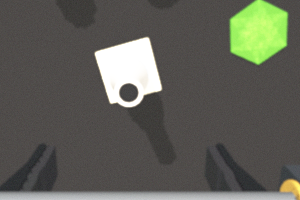

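move_arm(motion=[[1,[0.038,-0.02,0],[0,0,0]],[1,[0.077,-0.04,0],[0,0,0]],[1,[0.088,-0.046,0],[0,0,0]],[1,[0.088,-0.046,0],[0,0,0]],[1,[0.088,-0.046,0],[0,0,0]],[1,[0.088,-0.046,0],[0,0,0]],[1,[0.088,-0.046,0],[0,0,0]],[1,[0.088,-0.046,0],[0,0,0]],[1,[0.088,-0.046,0],[0,0,0]],[1,[0.088,-0.046,0],[0,0,0]],[1,[0.086,-0.043,0],[0,0,-0.1]],[1,[0.053,-0.025,0],[0,0,-0.2]]])

```text
clock: 23.1
eef_pos: [0.6399, 0.1715, 0.2787]
orientation: [[0.748, 0.664, -0.001], [0.664, -0.748, 0.002], [0.001, -0.002, -1.0]]
ft_force: [0.6, 0.7, 0.2]
width: 0.999
finger_force: 0.0
```

move_arm(motion=[[1,[0,0,0],[0,0,-0.28]],[1,[0,0,0],[0,0,-0.28]],[1,[0,0,0],[0,0,-0.28]],[1,[0,0,0],[0,0,-0.28]],[1,[0,0,0],[0,0,-0.28]],[1,[0,0,0],[0,0,-0.28]],[1,[0,0,0],[0,0,-0.28]],[1,[0,0,0],[0,0,-0.28]],[1,[0,0,0],[0,0,-0.28]],[1,[0,0,0],[0,0,-0.28]],[1,[0,0,0],[0,0,-0.28]],[1,[0,0,0],[0,0,-0.28]]])

```text
clock: 24.3
eef_pos: [0.6392, 0.1673, 0.2789]
orientation: [[-0.792, 0.611, -0.001], [0.611, 0.792, -0.0], [0.0, -0.001, -1.0]]
ft_force: [-1.3, 0.9, -0.9]
width: 1.002
finger_force: 0.0
```

move_arm(motion=[[1,[0,0,0],[0,0,-0.22]],[1,[0,0,0],[0,0,0]],[1,[0,0,0],[0,0,0]],[1,[0,0,0],[0,0,0]]])

```text
clock: 24.7
eef_pos: [0.6393, 0.1674, 0.2794]
orientation: [[-0.853, 0.523, -0.0], [0.523, 0.853, -0.0], [-0.0, -0.0, -1.0]]
ft_force: [-0.5, 0.6, -0.0]
width: 0.999
finger_force: 0.0
```

```bash
python3 - <<'E'
from h import *
w=snap("wrist","w11"); cv2.imwrite("pics/w11.png",w["color"][:,:,::-1])
go((.643,.165,.1),148.6)
from workcell import status
o=status.get_obs(); print(o["clock"],o["joint_pos"])
E
```

```text
eef [0.6393 0.1674 0.2795] yaw 148.51333400288158 shift units [-0.0088 -0.0002  0.359 ] turn -0.0028888665706138755
24.75 [ 22.3493  39.1943 -67.9802  83.9598  36.3845  81.1462  11.9446]
```

View pics/w11.png

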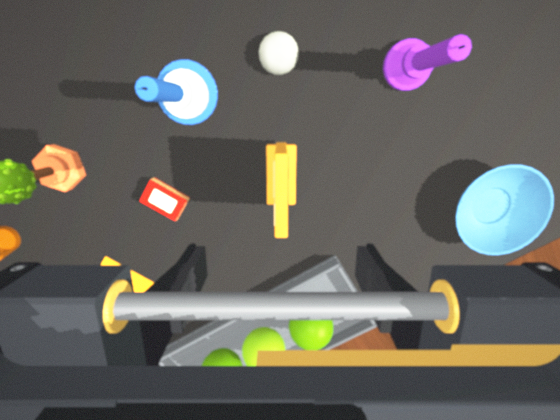

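Wrist view: panel nearly parallel to the image columns, its near top end at (282,238) and foot columns 266–297. The candlestick is upright, centred on its pad at (187,92). I refine the picture pose in code.

```bash
python3 - <<'E'
from h import *
s=load("w11"); hsv=cv2.cvtColor(s["color"],cv2.COLOR_RGB2HSV); m=cv2.inRange(hsv,np.array((15,110,90)),np.array((35,255,255)))[:,255:310]
R=[]
for r in range(138,245,4):
    c=np.flatnonzero(m[r])+255
    if len(c): print(r,c.min(),c.max(),end=" | ")
mid=[]
for r in range(210,236):
    c=np.flatnonzero(m[r])+255; mid.append((c.mean(),r))
mid=np.array(mid); k,b=np.polyfit(mid[:,1],mid[:,0],1)
rows=np.flatnonzero(m[:,20:35].any(1)&(np.arange(420)<245)); e=rows[rows>138].max()
A=onz(s,(k*212+b,212),.122)[:2]; B=onz(s,(k*(e+.5)+b,e+.5),.122)[:2]; u=(A-B)/np.linalg.norm(A-B)
print("\nend",e,B,"wide dir",np.degrees(np.arctan2(u[1],u[0])),"centre",B+.046*u)
f=[]
for r in range(150,200):
    c=np.flatnonzero(m[r])+255; f.append(((c.min()+c.max())/2,r))
f=np.array(f);k2,b2=np.polyfit(f[:,1],f[:,0],1)
A=onz(s,(k2*150+b2,150),.012)[:2];B2=onz(s,(k2*200+b2,200),.012)[:2];u=A-B2
print("foot mid dir",np.degrees(np.arctan2(u[1],u[0])),A,B2)
E
```

```text
142 276 285 | 146 265 296 | 150 265 296 | 154 265 296 | 158 266 296 | 162 265 296 | 166 266 296 | 170 266 296 | 174 266 296 | 178 266 296 | 182 266 296 | 186 266 296 | 190 266 296 | 194 266 296 | 198 266 296 | 202 266 296 | 206 276 288 | 210 275 288 | 214 275 288 | 218 276 288 | 222 275 288 | 226 274 288 | 230 274 288 | 234 274 288 | 238 276 286 | 
end 238 [0.683  0.1398] wide dir 146.53790739835293 centre [0.6446 0.1652]
foot mid dir 148.8480457042924 [0.6136 0.1823] [0.6737 0.1459]
```

move_arm(motion=[[1,[-0.011,0.001,0.02],[0,0,0]],[1,[0,0,0.05],[0,0,0]],[1,[0,0,0.08],[0,0,0]],[1,[0,0,0.08],[0,0,0]],[1,[0,0,0.07],[0,0,0]],[1,[0,0,0.045],[0,0,0]],[1,[0,0,0.02],[0,0,0]],[1,[0,0,0.006],[0,0,0]],[1,[0,0,0],[0,0,0]],[1,[0,0,0],[0,0,0]]])

```text
clock: 25.75
eef_pos: [0.6451, 0.1656, 0.0956]
orientation: [[-0.853, 0.521, 0.002], [0.521, 0.853, 0.001], [-0.002, 0.002, -1.0]]
ft_force: [0.1, 0.1, -0.0]
width: 0.999
finger_force: 0.0
```

move_arm(motion=[[-1,[0,0,0],[0,0,0]],[-1,[0,0,0],[0,0,0]],[-1,[0,0,0],[0,0,0]],[-1,[0,0,0],[0,0,0]],[-1,[0,0,0],[0,0,0]],[-1,[0,0,0],[0,0,0]],[-1,[0,0,0],[0,0,0]],[-1,[0,0,0],[0,0,0]],[-1,[0,0,0],[0,0,0]],[-1,[0,0,0],[0,0,0]],[-1,[0,0,0],[0,0,0]],[-1,[0,0,0],[0,0,0]]])

```text
clock: 26.95
eef_pos: [0.6442, 0.1649, 0.094]
orientation: [[-0.853, 0.521, -0.0], [0.521, 0.853, -0.0], [-0.0, -0.0, -1.0]]
ft_force: [0.4, 0.5, -1.0]
width: 0.154
finger_force: 25.0
```

```bash
python3 - <<'E'
from h import *
go((.644,.165,.094),148.6)
from workcell import status
o=status.get_obs(); print(o["clock"],o["width"],o["finger_force"],o["ft_force"])
E
```

```text
eef [0.6442 0.1649 0.094 ] yaw 148.59320327827942 shift units [ 0.0004 -0.0001 -0.0001] turn -0.00022655739068587385
26.95 0.15403593884078318 24.989174113143235 [ 0.3853  0.4724 -0.9684]
```

move_arm(motion=[[-1,[0,0,-0.01],[0,0,0]],[-1,[0,0,-0.03],[0,0,0]],[-1,[0,0,-0.05],[0,0,0]],[-1,[0,0,-0.05],[0,0,0]],[-1,[0,0,-0.04],[0,0,0]],[-1,[0,0,-0.02],[0,0,0]],[-1,[0,0,0],[0,0,0]]])

```text
clock: 27.65
eef_pos: [0.6448, 0.1655, 0.1959]
orientation: [[-0.853, 0.521, 0.003], [0.521, 0.853, 0.001], [-0.002, 0.002, -1.0]]
ft_force: [-1.2, -0.1, -2.5]
width: 0.16
finger_force: 25.0
```

move_arm(motion=[[-1,[-0.018,-0.025,0],[0,0,0]],[-1,[-0.036,-0.049,0],[0,0,0]],[-1,[-0.047,-0.064,0],[0,0,0]],[-1,[-0.05,-0.069,0],[0,0,0]],[-1,[-0.05,-0.069,0],[0,0,0]],[-1,[-0.05,-0.069,0],[0,0,0]],[-1,[-0.047,-0.064,0],[0,0,0]],[-1,[-0.036,-0.05,0],[0,0,0]],[-1,[-0.026,-0.035,0],[0,0,0.1]],[-1,[0,0,0],[0,0,0.2]],[-1,[0,0,0],[0,0,0.28]],[-1,[0,0,0],[0,0,0.28]]])

```text
clock: 28.85
eef_pos: [0.6684, -0.1399, 0.1929]
orientation: [[-0.535, 0.845, -0.002], [0.845, 0.535, 0.001], [0.002, -0.001, -1.0]]
ft_force: [-0.6, -0.4, -1.6]
width: 0.158
finger_force: 25.0
```

```bash
python3 - <<'E'
from h import *
go((.6695,-.1397,.194),24.5)
from workcell import status
o=status.get_obs(); print(o["clock"],o["width"],o["finger_force"],o["ft_force"],o["joint_pos"])
E
```

```text
eef [ 0.6684 -0.1399  0.1929] yaw 122.34155738004867 shift units [-0.0008  0.0021 -0.0023] turn 3.2613852460016224
28.85 0.1575154025690463 24.982875231653452 [-0.5886 -0.3594 -1.572 ] [ 44.6962  42.7346 -60.3718  86.6098  37.9845  73.1421  11.9537]
```

move_arm(motion=[[-1,[0,0,0],[0,0,0.28]],[-1,[0,0,0],[0,0,0.28]],[-1,[0,0,0],[0,0,0.28]],[-1,[0,0,0],[0,0,0.28]],[-1,[0,0,0],[0,0,0.28]],[-1,[0,0,0],[0,0,0.28]],[-1,[0,0,0],[0,0,0.28]],[-1,[0,0,0],[0,0,0.28]],[-1,[0,0,0],[0,0,0.28]],[-1,[0,0,0],[0,0,0.28]],[-1,[0,0,0],[0,0,0.28]],[-1,[0,0,0],[0,0,0.19]]])

```text
clock: 30.05
eef_pos: [0.6684, -0.1393, 0.1931]
orientation: [[0.911, 0.412, -0.002], [0.412, -0.911, 0.0], [-0.002, -0.001, -1.0]]
ft_force: [-1.0, 0.3, -3.4]
width: 0.156
finger_force: 25.0
```

move_arm(motion=[[-1,[0,0,0.02],[0,0,0]],[-1,[0,0,0.04],[0,0,0]],[-1,[0,0,0.04],[0,0,0]],[-1,[0,0,0.02],[0,0,0]],[-1,[0,0,0],[0,0,0]],[-1,[0,0,0],[0,0,0]],[-1,[0,0,0],[0,0,0]]])

```text
clock: 30.75
eef_pos: [0.6699, -0.1394, 0.1351]
orientation: [[0.908, 0.418, 0.002], [0.418, -0.908, 0.0], [0.002, 0.001, -1.0]]
ft_force: [0.5, -0.5, -1.5]
width: 0.158
finger_force: 25.0
```

```bash
python3 - <<'E'
from h import *
w=snap("wrist","w12"); cv2.imwrite("pics/w12.png",w["color"][:300,:,::-1])
go((.6695,-.1397,.099),24.5)
# pad outline from w12, predicted vs seen
c,s=np.cos(np.radians(24.5)),np.sin(np.radians(24.5))
for a,b in((1,1),(1,-1),(-1,1),(-1,-1)):
    X=np.array([.6695,-.1397,.003])+a*.052*np.array([c,s,0])+b*.03*np.array([-s,c,0]); print((a,b),proj(w,X))
E
```

```text
eef [ 0.6699 -0.1395  0.1353] yaw 24.701673171699714 shift units [-0.0011 -0.      0.0725] turn 0.006722439056657473
(1, 1) [246.7848 146.047 ]
(1, -1) [312.6548 146.2888]
(-1, 1) [249.8213 250.042 ]
(-1, -1) [309.0471 250.212 ]
```

View pics/w12.png

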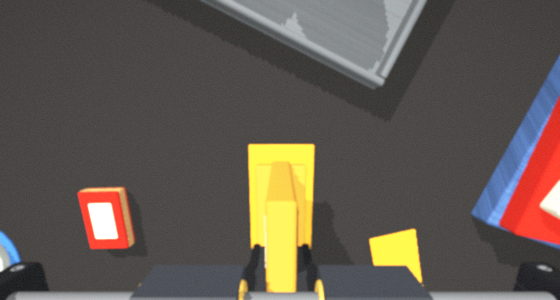

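The view shows the picture over the large gold pad, pad corners (248,144), (314,145), (249,248) and (313,248), with the foot centred between them. That is within 1.5 px of my prediction.

move_arm(motion=[[-1,[0.001,0.001,0.01],[0,0,0]],[-1,[0,0,0.02],[0,0,0]],[-1,[0,0,0.016],[0,0,0]],[-1,[0,0,0.012],[0,0,0]],[-1,[0,0,0.006],[0,0,0]],[-1,[0,0,0.004],[0,0,0]],[-1,[0,0,0.002],[0,0,0]],[-1,[0,0,0.001],[0,0,0]],[-1,[0,0,0.001],[0,0,0]],[-1,[0,0,0],[0,0,0]],[-1,[0,0,0],[0,0,0]]])

```text
clock: 31.9
eef_pos: [0.6699, -0.1399, 0.0983]
orientation: [[0.909, 0.418, 0.0], [0.418, -0.909, -0.0], [0.0, 0.0, -1.0]]
ft_force: [-0.4, -0.0, -1.9]
width: 0.155
finger_force: 25.0
```

move_arm(motion=[[-1,[0,0,0.001],[0,0,0]],[-1,[0,0,0.001],[0,0,0]],[-1,[0,0,0],[0,0,0]],[-1,[0,0,0],[0,0,0]]])

```text
clock: 32.3
eef_pos: [0.6698, -0.1398, 0.0971]
orientation: [[0.909, 0.418, 0.0], [0.418, -0.909, -0.0], [0.0, 0.0, -1.0]]
ft_force: [-0.3, -1.0, -1.5]
width: 0.158
finger_force: 25.0
```

move_arm(motion=[[-1,[0,0,0.001],[0,0,0]],[-1,[0,0,0.001],[0,0,0]],[-1,[0,0,0],[0,0,0]],[-1,[0,0,0],[0,0,0]]])

```text
clock: 32.7
eef_pos: [0.6699, -0.1398, 0.097]
orientation: [[0.909, 0.418, 0.0], [0.418, -0.909, -0.0], [0.0, 0.001, -1.0]]
ft_force: [-2.8, 0.1, 5.8]
width: 0.161
finger_force: 25.0
```

move_arm(motion=[[-1,[0,0,-0.001],[0,0,0]],[1,[0,0,0],[0,0,0]],[1,[0,0,0],[0,0,0]],[1,[0,0,0],[0,0,0]],[1,[0,0,0],[0,0,0]],[1,[0,0,0],[0,0,0]],[1,[0,0,0],[0,0,0]],[1,[0,0,-0.04],[0,0,0]],[1,[0,0,-0.08],[0,0,0]],[1,[0,0,-0.09],[0,0,0]],[1,[0,0,-0.06],[0,0,0]],[1,[0,0,0],[0,0,0]]])

```text
clock: 33.9
eef_pos: [0.6727, -0.1393, 0.2376]
orientation: [[0.909, 0.418, 0.01], [0.418, -0.909, -0.001], [0.009, 0.005, -1.0]]
ft_force: [0.5, -0.6, -0.9]
width: 0.984
finger_force: 0.0
```

```bash
python3 - <<'E'
from h import *
go((.475,-.0943,.081))
w=snap("wrist","w13")
def ball(tag,box):
    s=load(tag); hsv=cv2.cvtColor(s["color"],cv2.COLOR_RGB2HSV); m=cv2.inRange(hsv,np.array((36,120,50)),np.array((75,255,255))); k=np.zeros_like(m); x0,x1,y0,y1=box; k[y0:y1,x0:x1]=255; m&=k
    c=max(cv2.findContours(m,0,1)[0],key=cv2.contourArea); p,r=cv2.minEnclosingCircle(c); print(tag,p,r); return s,p
a=[ball("w1",(45,110,65,130)),ball("w2",(375,430,160,215)),ball("side0",(308,345,165,200)),ball("top0",(300,328,205,232))]
print(tri(*a),tri(*a[:2]))
E
```

```text
eef [ 0.6727 -0.1393  0.2376] yaw 24.687375765438503 shift units [-0.3244 -0.2487  0.309 ] turn None
w1 (76.61199951171875, 100.25199890136719) 28.441865921020508
w2 (402.2135925292969, 189.1165008544922) 22.998640060424805
side0 (325.0339050292969, 182.2203369140625) 10.968408584594727
top0 (312.9024353027344, 218.9512176513672) 9.325506210327148
(array([ 0.4748, -0.093 ,  0.0948]), [np.float64(1.815904046769796), np.float64(1.049656644297052), np.float64(1.0112099782093964), np.float64(0.5811579162148233)]) (array([ 0.4735, -0.0936,  0.0956]), [np.float64(0.42767716092187597), np.float64(0.3894889437189213)])
```

move_arm(motion=[[1,[-0.025,-0.019,0],[0,0,0]],[1,[-0.052,-0.04,0],[0,0,0]],[1,[-0.068,-0.054,0],[0,0,0]],[1,[-0.068,-0.054,0],[0,0,0]],[1,[-0.059,-0.046,0],[0,0,0]],[1,[-0.03,-0.023,0.01],[0,0,0]],[1,[-0.015,-0.011,0.04],[0,0,0]],[1,[0,0,0.06],[0,0,0]],[1,[0,0,0.05],[0,0,0]],[1,[0,0,0.02],[0,0,0]],[1,[0,0,0],[0,0,0]],[1,[0,0,0],[0,0,0]]])

```text
clock: 35.15
eef_pos: [0.4747, -0.0937, 0.1419]
orientation: [[0.908, 0.418, 0.0], [0.418, -0.908, 0.0], [0.001, -0.0, -1.0]]
ft_force: [-0.1, -1.6, 1.2]
width: 1.001
finger_force: 0.0
```

```bash
python3 - <<'E'
from h import *
w=snap("wrist","w14"); go((.4743,-.0938,.081))
E
```

```text
eef [ 0.4751 -0.0937  0.1424] yaw 24.698196303916067 shift units [-0.0016 -0.0006  0.1227] turn None
```

Aligned; descend and grip.

move_arm(motion=[[1,[-0.001,0,0.02],[0,0,0]],[1,[0,0,0.04],[0,0,0]],[1,[0,0,0.04],[0,0,0]],[1,[0,0,0.02],[0,0,0]],[1,[0,0,0.002],[0,0,0]],[1,[0,0,0],[0,0,0]],[-1,[0,0,0],[0,0,0]],[-1,[0,0,0],[0,0,0]],[-1,[0,0,0],[0,0,0]],[-1,[0,0,0],[0,0,0]],[-1,[0,0,0],[0,0,0]],[-1,[0,0,0],[0,0,0]]])

```text
clock: 36.4
eef_pos: [0.4737, -0.0939, 0.0806]
orientation: [[0.909, 0.418, 0.0], [0.418, -0.909, 0.0], [0.0, -0.0, -1.0]]
ft_force: [-0.4, 0.9, 0.1]
width: 0.548
finger_force: 19.0
```

move_arm(motion=[[-1,[0,0,0],[0,0,0]],[-1,[0,0,0],[0,0,0]],[-1,[0,0,0],[0,0,0]],[-1,[0,0,0],[0,0,0]]])

```text
clock: 36.8
eef_pos: [0.4738, -0.0938, 0.0806]
orientation: [[0.909, 0.418, 0.0], [0.418, -0.909, 0.0], [0.0, -0.0, -1.0]]
ft_force: [0.2, 1.7, 1.9]
width: 0.535
finger_force: 25.0
```

```bash
python3 - <<'E'
from h import *
go((.4743,-.0938,.081))
from workcell import status
o=status.get_obs(); print(o["clock"],o["width"],o["finger_force"],o["ft_force"])
E
```

```text
eef [ 0.4738 -0.0938  0.0806] yaw 24.70066107964651 shift units [ 0.001   0.0004 -0.0008] turn None
36.8 0.5349190665034284 25.002496484667063 [0.1703 1.6962 1.8939]
```

move_arm(motion=[[-1,[0,0,-0.01],[0,0,0]],[-1,[0,0,-0.03],[0,0,0]],[-1,[0,0,-0.05],[0,0,0]],[-1,[0,0,-0.06],[0,0,0]],[-1,[0,0,-0.05],[0,0,0]],[-1,[0,0,-0.02],[0,0,0]],[-1,[0,0,0],[0,0,0]],[-1,[0,0,0],[0,0,0]]])

```text
clock: 37.6
eef_pos: [0.4729, -0.0943, 0.1898]
orientation: [[0.909, 0.417, -0.001], [0.417, -0.909, -0.0], [-0.001, -0.0, -1.0]]
ft_force: [-0.6, -0.5, -2.4]
width: 0.535
finger_force: 25.0
```

```bash
python3 - <<'E'
from h import *
w1,w2=load("w1"),load("w2")
q=[onz(w2,p,.014)[:2] for p in((365,192.3),(357.7,170),(372.7,152.7),(398.3,156.3))]
for a,b in zip(q,q[1:]): d=b-a; print("foot edge",np.linalg.norm(d),np.degrees(np.arctan2(d[1],d[0]))%60)
for tag in("w1","w10"):
    s=load(tag); hsv=cv2.cvtColor(s["color"],cv2.COLOR_RGB2HSV); m=cv2.inRange(hsv,np.array((36,80,60)),np.array((75,255,255)))
    m[:,:300]=0
    c=max(cv2.findContours(m,0,1)[0],key=cv2.contourArea); p=cv2.approxPolyDP(c,.05*cv2.arcLength(c,True),True)[:,0]
    W=np.array([onz(s,x,.003)[:2] for x in p]); e=np.roll(W,-1,0)-W; M=cv2.moments(np.array([onz(s,x[0],.003)[:2] for x in c],np.float32))
    print(tag,p.tolist(),"len",np.linalg.norm(e,axis=1),"ang",np.degrees(np.arctan2(e[:,1],e[:,0]))%60,"c",M['m10']/M['m00'],M['m01']/M['m00'])
w=snap("wrist","w15"); go((.5077,-.4202,.19))
from workcell import status
o=status.get_obs(); print(o["clock"],o["width"],o["finger_force"],o["ft_force"])
E
```

```text
foot edge 0.03567765577272709 38.50585764976854
foot edge 0.031336365169776975 38.700463087444156
foot edge 0.037086970333471796 38.84066586552761
w1 [[340, 117], [322, 151], [331, 172], [360, 175], [380, 153], [373, 124]] len [0.0525 0.034  0.0433 0.0417 0.0429 0.0479] ang [50.6636 42.1863 40.9258 37.6762 35.7242 35.502 ] c 0.5078888068034642 -0.4205094038283244
w10 [[410, 98], [379, 119], [380, 151], [408, 165], [436, 146], [438, 116]] len [0.0469 0.0433 0.046  0.0444 0.0401 0.0468] ang [36.9748 39.5819 36.8925 38.8402 37.0954 32.8928] c 0.507719157300141 -0.42026938694395993
eef [ 0.4727 -0.0942  0.1894] yaw 24.683351989794303 shift units [-0.2086  0.6217 -0.0016] turn None
37.65 0.5388526702969038 24.99566512182355 [-0.1343 -0.0074 -2.5953]
```

move_arm(motion=[[-1,[-0.01,0.031,0],[0,0,0]],[-1,[-0.021,0.062,0],[0,0,0]],[-1,[-0.027,0.081,0],[0,0,0]],[-1,[-0.029,0.087,0],[0,0,0]],[-1,[-0.029,0.087,0],[0,0,0]],[-1,[-0.029,0.087,0],[0,0,0]],[-1,[-0.027,0.081,0],[0,0,0]],[-1,[-0.021,0.062,0],[0,0,0]],[-1,[-0.015,0.043,0],[0,0,0]],[-1,[0,0,0.01],[0,0,0]],[-1,[0,0,0.03],[0,0,0]],[-1,[0,0,0.04],[0,0,0]]])

```text
clock: 38.85
eef_pos: [0.509, -0.4188, 0.1492]
orientation: [[0.908, 0.419, 0.0], [0.419, -0.908, 0.001], [0.0, -0.001, -1.0]]
ft_force: [-0.3, 0.1, -2.4]
width: 0.537
finger_force: 25.0
```

move_arm(motion=[[-1,[0,0,0.04],[0,0,0]],[-1,[0,0,0.03],[0,0,0]],[-1,[0,0,0.01],[0,0,0]],[-1,[0,0,0],[0,0,0]],[-1,[0,0,0],[0,0,0]],[-1,[0,0,0],[0,0,0]]])

```text
clock: 39.45
eef_pos: [0.5097, -0.4199, 0.1117]
orientation: [[0.909, 0.418, 0.002], [0.418, -0.909, -0.001], [0.001, 0.002, -1.0]]
ft_force: [0.0, -0.1, -2.3]
width: 0.532
finger_force: 25.0
```

```bash
python3 - <<'E'
from h import *
w=snap("wrist","w16"); go((.5078,-.4204,.0836))
from workcell import status
o=status.get_obs(); print(o["clock"],o["width"],o["finger_force"],o["ft_force"])
hsv=cv2.cvtColor(w["color"],cv2.COLOR_RGB2HSV); m=cv2.inRange(hsv,np.array((36,80,60)),np.array((75,255,255)))
for r in range(130,290,8):
    c=np.flatnonzero(m[r,200:360])+200
    if len(c): print(r,c.min(),c.max(),len(c),end=" | ")
for a in range(0,360,60):
    t=np.radians(7.5+a+0); 
    print(proj(w,np.array([.5078,-.4204,.003])+.0439*np.array([np.cos(t),np.sin(t),0])),end="")
E
```

```text
eef [ 0.5096 -0.4199  0.1117] yaw 24.692557272682464 shift units [-0.0038 -0.0008  0.0562] turn None
39.5 0.538801243160435 24.995879642665386 [ 0.2882  0.4801 -2.0215]
162 265 271 7 | 170 257 300 44 | 178 249 317 69 | 186 241 319 46 | 194 233 321 30 | 202 232 322 21 | 210 235 324 13 | 218 237 326 11 | 226 240 323 5 | 234 242 297 30 | 242 252 314 63 | 250 243 318 65 | 258 234 327 94 | 266 235 327 93 | 274 234 327 83 | 282 234 330 91 | [294.1784 163.0077][244.2156 174.2943][231.466  220.1634][265.136  252.6011][311.3497 242.9954][327.5044 199.3721]
```

move_arm(motion=[[-1,[-0.003,-0.001,0.008],[0,0,0]],[-1,[0,0,0.014],[0,0,0]],[-1,[0,0,0.012],[0,0,0]],[-1,[0,0,0.008],[0,0,0]],[-1,[0,0,0.004],[0,0,0]],[-1,[0,0,0.002],[0,0,0]],[-1,[0,0,0.001],[0,0,0]],[-1,[0,0,0.001],[0,0,0]],[-1,[0,0,0],[0,0,0]],[-1,[0,0,0],[0,0,0]]])

```text
clock: 40.5
eef_pos: [0.5075, -0.4198, 0.0858]
orientation: [[0.909, 0.418, 0.0], [0.418, -0.909, -0.0], [0.0, 0.0, -1.0]]
ft_force: [-0.9, -1.0, -1.7]
width: 0.536
finger_force: 25.0
```

move_arm(motion=[[-1,[0,0,0.001],[0,0,0]],[-1,[0,0,0.001],[0,0,0]],[-1,[0,0,0.001],[0,0,0]],[-1,[0,0,0],[0,0,0]],[-1,[0,0,0],[0,0,0]]])

```text
clock: 41.0
eef_pos: [0.5074, -0.4198, 0.084]
orientation: [[0.909, 0.418, 0.0], [0.418, -0.909, 0.0], [0.0, -0.0, -1.0]]
ft_force: [0.3, -1.0, -2.4]
width: 0.538
finger_force: 25.0
```

move_arm(motion=[[-1,[0,0,0.001],[0,0,0]],[-1,[0,0,0.001],[0,0,0]],[-1,[0,0,0],[0,0,0]],[-1,[0,0,0],[0,0,0]]])

```text
clock: 41.4
eef_pos: [0.5077, -0.4197, 0.0836]
orientation: [[0.909, 0.418, 0.001], [0.418, -0.909, -0.0], [0.0, 0.001, -1.0]]
ft_force: [-0.5, 2.0, 1.8]
width: 0.535
finger_force: 25.0
```

move_arm(motion=[[1,[0,0,0],[0,0,0]],[1,[0,0,0],[0,0,0]],[1,[0,0,0],[0,0,0]],[1,[0,0,0],[0,0,0]],[1,[0,0,0],[0,0,0]],[1,[0,0,0],[0,0,0]],[1,[0,0,0],[0,0,0]],[1,[0,0,-0.03],[0,0,0]],[1,[0,0,-0.07],[0,0,0]],[1,[0,0,-0.09],[0,0,0]],[1,[0,0,-0.09],[0,0,0]],[1,[0,0,-0.06],[0,0,0]]])

```text
clock: 42.6
eef_pos: [0.5087, -0.4199, 0.2583]
orientation: [[0.908, 0.418, 0.005], [0.418, -0.908, -0.003], [0.003, 0.005, -1.0]]
ft_force: [0.1, -0.6, -1.3]
width: 0.998
finger_force: 0.0
```

move_arm(motion=[[1,[-0.04,0.02,0],[0,0,0]],[1,[-0.07,0.04,0],[0,0,0]],[1,[-0.07,0.04,0],[0,0,0]],[1,[-0.07,0.04,0],[0,0,0]],[1,[-0.04,0.02,0],[0,0,0]],[1,[0,0,0],[0,0,0]],[1,[0,0,0],[0,0,0]],[1,[0,0,0],[0,0,0]]])

```text
clock: 43.4
eef_pos: [0.4108, -0.5513, 0.2539]
orientation: [[0.907, 0.42, 0.001], [0.42, -0.907, 0.0], [0.001, 0.0, -1.0]]
ft_force: [-0.1, 0.5, 0.2]
width: 1.001
finger_force: 0.0
```

```bash
python3 - <<'E'
from h import *
t=snap("top","tf"); s=snap("side","sf"); w=snap("wrist","wf")
t0,s0=load("top0"),load("side0")
W=np.zeros((600,800,3),np.uint8)
W[:300,:400]=cv2.resize(t["color"][110:320,170:450],(400,300)); W[:300,400:]=cv2.resize(s["color"][130:340,220:500],(400,300))
W[300:,:400]=cv2.resize(w["color"],(400,300)); 
W[300:450,400:600]=cv2.resize(s["color"][140:215,365:465],(200,150)); W[300:450,600:]=cv2.resize(s["color"][140:215,250:350],(200,150)); W[450:,400:600]=cv2.resize(s["color"][190:265,220:320],(200,150))
W[450:,600:]=cv2.resize(s["color"][140:215,320:420],(200,150))
cv2.imwrite("pics/final.png",W[:,:,::-1])
from workcell import status
o=status.get_obs(); print(o["clock"],o["eef_pos"])
def red(i,box,lo,hi):
    hsv=cv2.cvtColor(i["color"],cv2.COLOR_RGB2HSV); m=cv2.inRange(hsv,np.array(lo),np.array(hi)); x0,x1,y0,y1=box; M=cv2.moments(m[y0:y1,x0:x1],True); return M['m10']/M['m00']+x0,M['m01']/M['m00']+y0,M['m00']
for i in(t0,t): print("match",red(i,(260,292,172,202),(0,120,100),(6,255,255)),"tea",red(i,(350,380,195,222),(5,120,60),(18,255,255)))
for i in(s0,s): print("match",red(i,(245,285,195,222),(0,120,100),(6,255,255)),"tea",red(i,(335,360,168,192),(5,120,60),(18,255,255)))
E
```

```text
43.55 [ 0.4104 -0.5517  0.2535]
match (274.62303664921467, 186.60732984293193, 191.0) tea (363.76623376623377, 208.87012987012986, 308.0)
match (274.67977528089887, 186.57303370786516, 178.0) tea (363.8421052631579, 208.875, 304.0)
match (263.3949044585987, 208.6751592356688, 157.0) tea (347.1706586826347, 180.0688622754491, 334.0)
match (265.032967032967, 208.65934065934067, 91.0) tea (347.0625, 180.03869047619048, 336.0)
```

View pics/final.png

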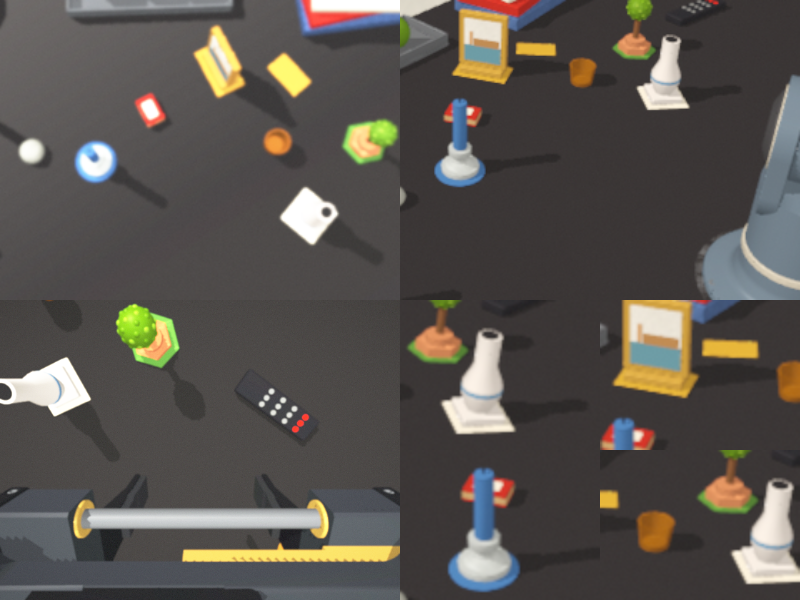

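All four ornaments stand upright inside their pads with felt visible all round. The matchbox and tealight have not moved (the matchbox is partly hidden by the candle in the side view), and the arm is clear. Handing in.

```bash
python3 -c "
from workcell import ctrl
print(ctrl.hand_in())"
```

```text
the job is handed in; nothing more can be done
None
```

The job is handed in: all four ornaments stand upright on their matching pads with felt showing all round, the tealight and matchbox are where they were, and it took about 44 s of the 109 s allowed.

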